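# Line up the cleaned filling nozzles by size on the drying board

## Robot

A 6-joint arm with a two-finger parallel gripper is mounted at the origin on the work surface. World frame = base frame: x ahead of the robot, y to its left, z up, the work surface at z = 0. Lengths are in m, angles in degrees, forces in N, time in s.
With the tool pointing down it reaches from about 0.35 to 1 m from the base axis. Payload 7.1 kg.
Tool frame: the origin (TCP) lies between the finger pads; the fingertips stand 11 mm ahead of it and the grasp point (between the pads) lies 8 mm behind it (robot.tcp_to_tips is the distance from the TCP to the fingertips, in m); z points along the fingers, y is the line along which they close (so a half turn about z gives the same grasp; the last joint's range is limited). The gripper opens to 85 mm and grips with 20 to 120 N. Pads are 22 mm wide; open, the fingers measure 114 mm over their backs; the gripper's body (76 mm by 85 mm) begins 54 mm behind the grasp point. The pads swing forward as they close: fully open they stand 13 mm farther back than shut.
Start: joints at [-70.703, 24.242, 93.386, -0, 62.372, -1.089], TCP at [0.218, -0.586, 0.242] pointing down, gripper open.
Joint ranges: [-172.04, 172.04], [-51.8, 120.97], [4.93, 147.93], [-75.15, 255.16], [6.16, 154.13], [-145.62, 145.62]. Speed limits (degrees/s): [136.94, 136.94, 172.46, 180, 180, 180].

## Interface

Orientations are given as [roll, pitch, yaw] about the fixed x, y, z axes, in that order (R = Rz(yaw) Ry(pitch) Rx(roll)).
In Python, from plant import sensors, viewer, job, robot gives the robot as it stands. The module is installed in compiled form; this text tells all that it offers.
- The arm moves only by the tool carry_out, never from a script. Its argument "plan" is one flat list of numbers, 5 for each row, row after row: the opening, from 0 (shut) to 1 (fully open), then the shift along the tool's x, y, z in units of 25 cm (1.0 is 25 cm), then the turn about the tool's z in units of 360 degrees (1.0 is 360 degrees). A call has 1 to 20 rows; each row is the pose to reach, as a shift and turn from the pose commanded when the call began, along the tool's axes at that moment, turning the shorter way round; what a row does not reach only later rows make up. A row lasts 1/8 s, in which the tool goes at most 62.5 mm and 10.7 degrees, less where a joint would pass 70% of its speed; a pose out of reach is approached as far as the arm can. A call with a number of a shift or a turn outside -1 to 1 is refused whole. A call with a gripper value outside its range is refused whole. The fingers move at their own pace and stop on an object; "force" is the grip in N (left out, the last holds). Time passes only in rows, so rows that repeat a pose let the fingers close. It gives the time, the measured TCP pose, the force, the opening and the grip force at its end, in the units of the state.
- sensors.observe(): the state, without advancing time (a new reading comes with each control period).
- viewer.grab_frame(name): name is "side" or "top"; returns a dict with "color" (400x640x3 uint8, red, green, blue), "K" (3x3 intrinsics, pixels), "camera_from_world" (4x4, takes a point from world to camera coordinates). Camera axes: x right, y down, z forward; pixel columns grow to the right and rows downward; lengths in m; the calibration is good to about 2 mm. A picture is of the moment at which its call begins. There is no depth.
- job.sign_off(): hands the job in; it is judged then, once.
The state is a dict: "time": time; "joint_positions": joint angles; "qvel": joint speeds; "effort": joint torques, N m; "eef_pos": TCP position; "ee_rot": TCP orientation; "ft_force": force on the tool from outside, world axes, zero at the start; "ft_torque": the same for the moment, N m; "grip_width": finger opening in m; "grasp_force": force on a finger pad.
Only numpy, scipy, OpenCV 4.12 (cv2) and the standard library are available. Lean on these libraries where they do the work, as an engineer would, in place of code of your own. Each camera call takes 0.05 s, during which the arm holds its last target. There are 200 camera calls.

## Task

Stand the four cleaned white filling nozzles upright on the drying pads of the blue board, one centred on each pad, in order of size: the largest on the pad next to the red block, then each smaller one in turn, to the smallest next to the green block. Set them down without dropping them or knocking any over, and let go of all of them.

Things in the scene. Friction and masses are not known exactly. Their poses are not given: they have to be found in the camera images.
- nozzle_s_center (a point): Filling nozzle, the smallest of four: white plastic, standing upright and loose on the table; a round flange 56 mm wide and 10 mm thick at the foot, above it a straight round tube 16 mm wide up to the top (a black disc marks the bore). 70 mm tall overall. The point is on its axis, half-way up (35 mm above its underside); z is up along the axis.
- nozzle_m_center (a point): Filling nozzle, the second smallest of four: white plastic, standing upright and loose on the table; a round flange 56 mm wide and 10 mm thick at the foot, above it a straight round tube 24 mm wide up to the top (a black disc marks the bore). 85 mm tall overall. The point is on its axis, half-way up (42.5 mm above its underside); z is up along the axis.
- nozzle_l_center (a point): Filling nozzle, the second largest of four: white plastic, standing upright and loose on the table; a round flange 56 mm wide and 10 mm thick at the foot, above it a straight round tube 32 mm wide up to the top (a black disc marks the bore). 100 mm tall overall. The point is on its axis, half-way up (50 mm above its underside); z is up along the axis.
- nozzle_xl_center (a point): Filling nozzle, the largest of four: white plastic, standing upright and loose on the table; a round flange 56 mm wide and 10 mm thick at the foot, above it a straight round tube 40 mm wide up to the top (a black disc marks the bore). 115 mm tall overall. The point is on its axis, half-way up (57.5 mm above its underside); z is up along the axis.
- pad_1: One of four identical round drying pads in a row (their names say nothing of their order in the row): dark rim, grey face, 72 mm wide, 4 mm thick, fixed on the blue board (460 x 100 x 10 mm), neighbours about 85 mm apart. Origin at the centre of its underside; its top, on which a nozzle stands, is 4 mm above the origin and 14 mm above the table.
- pad_2: One of four identical round drying pads in a row (their names say nothing of their order in the row): dark rim, grey face, 72 mm wide, 4 mm thick, fixed on the blue board (460 x 100 x 10 mm), neighbours about 85 mm apart. Origin at the centre of its underside; its top, on which a nozzle stands, is 4 mm above the origin and 14 mm above the table.
- pad_3: One of four identical round drying pads in a row (their names say nothing of their order in the row): dark rim, grey face, 72 mm wide, 4 mm thick, fixed on the blue board (460 x 100 x 10 mm), neighbours about 85 mm apart. Origin at the centre of its underside; its top, on which a nozzle stands, is 4 mm above the origin and 14 mm above the table.
- pad_4: One of four identical round drying pads in a row (their names say nothing of their order in the row): dark rim, grey face, 72 mm wide, 4 mm thick, fixed on the blue board (460 x 100 x 10 mm), neighbours about 85 mm apart. Origin at the centre of its underside; its top, on which a nozzle stands, is 4 mm above the origin and 14 mm above the table.
- red_block: Red block, 50 x 24 x 30 mm high, fixed on the blue board at one end of the row of pads, about 75 mm from the centre of the nearest pad: the end for the largest nozzle. The red and green blocks may be at either end. Origin at the centre of its underside.
- green_block: Green block, 50 x 24 x 30 mm high, fixed on the blue board at one end of the row of pads, about 75 mm from the centre of the nearest pad: the end for the smallest nozzle. The red and green blocks may be at either end. Origin at the centre of its underside.
Things that resemble listed ones, but are neither listed nor needed, are in the scene too. Leave any orange or pink look-alike of the part that bears nozzle_l_center alone.

How it is judged:
By the outcome, as a careful person would: the job done as asked, in the order asked, and still so for the second after the job is handed in, with the robot touching nothing.
It also fails if it takes over 102 s, if anything falls off the work surface, if the arm or the gripper's body presses on something with over 40 N, if the wrist force passes 120 N, or if a joint passes its speed limit or range.

## Working session

There is one attempt and no reset: what is moved stays moved. The work goes in short steps, Python scripts to look and compute and a tool call to move; the robot and the scene stay as the last step left them, time stands still between calls to the robot, and variables do not carry over. Pictures are saved under pics/ and viewed, at most 14 in all, crops included, and the job is handed in when it is done.

Besides the shell and the picture viewer there is one more tool, called after "Emit:" as name(argument=value, ...) on one line, values as JSON. carry_out: Moves the arm, as the interface text tells. Shifts and turns lie within -1 to 1; 1 stands for 25 cm of shift or 360 degrees of turn. Its arguments: {"type":"object","properties":{"plan":{"type":"array","items":{"type":"number"}},"force":{"type":"number"}},"required":["plan"]}

```bash
mkdir -p pics
python3 - <<'E'
from plant import sensors, viewer
import cv2, numpy as np
s=sensors.observe(); print({k:np.round(v,3).tolist() for k,v in s.items()})
for n in ("top","side"):
    f=viewer.grab_frame(n); cv2.imwrite(f"pics/{n}0.png",f["color"][:,:,::-1]); np.savez(f"{n}0.npz",**f)
    print(n,f["K"].round(1).tolist(),f["camera_from_world"].round(3).tolist())
E
```

```text
{'time': 0.0, 'joint_positions': [-70.702, 24.284, 93.431, 0.001, 62.373, -1.089], 'qvel': [0.008, -0.007, 0.035, -0.045, -0.027, 0.013], 'effort': [-0.001, -55.739, -28.175, 0.0, 0.007, 0.0], 'eef_pos': [0.218, -0.585, 0.242], 'ee_rot': [-179.912, -0.003, 20.386], 'ft_force': [-0.569, -0.424, -0.08], 'ft_torque': [0.012, -0.008, 0.02], 'grasp_force': 0.0, 'grip_width': 0.086}
top [[362.1, 0.0, 320.1], [0.0, 362.1, 192.7], [0.0, 0.0, 1.0]] [[-0.003, -1.0, -0.005, -0.036], [-0.975, 0.004, -0.223, 0.52], [0.223, 0.004, -0.975, 0.898], [0.0, 0.0, 0.0, 1.0]]
side [[443.4, 0.0, 320.7], [0.0, 443.4, 194.8], [0.0, 0.0, 1.0]] [[-0.86, -0.51, 0.006, 0.405], [-0.31, 0.515, -0.799, 0.255], [0.404, -0.689, -0.601, 0.73], [0.0, 0.0, 0.0, 1.0]]
```

View pics/top0.png

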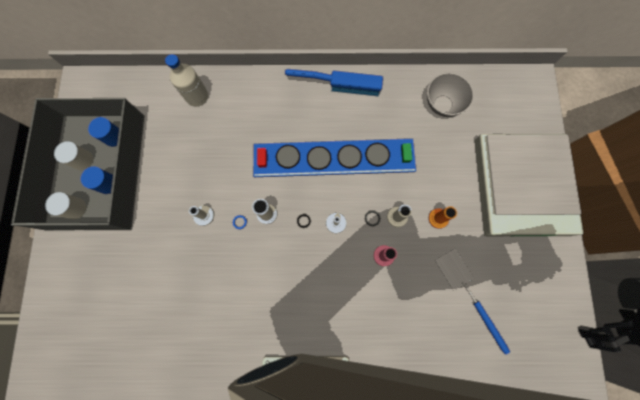

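View pics/side0.png

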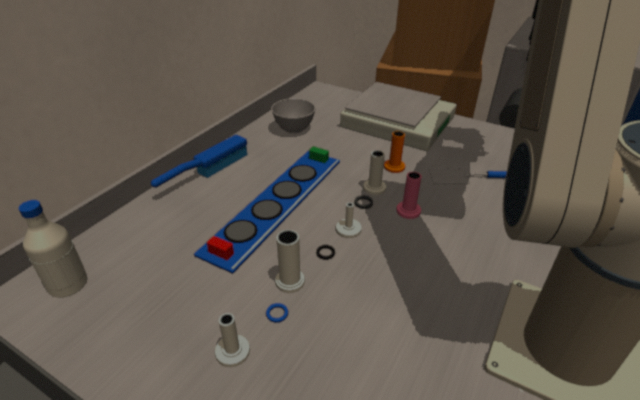

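Top view: the white nozzles have their feet at about (202,214), (264,212), (336,223) and (398,217). An orange look-alike stands at (440,217) and a pink one at (385,256). The red block is at (262,157), the green at (407,152), with the pads between them. Side view: white nozzles at (230,335), (289,260), (349,220) and (376,170).

Run:
```python
import cv2, numpy as np
t=cv2.imread("pics/top0.png"); s=cv2.imread("pics/side0.png")
a=cv2.resize(t[190:240,180:440],None,fx=3,fy=3,interpolation=cv2.INTER_CUBIC)
b=cv2.resize(s[140:370,200:430],None,fx=1.9,fy=1.9,interpolation=cv2.INTER_CUBIC)
o=np.zeros((595,790,3),np.uint8); o[:150,:780]=a; o[155:155+b.shape[0],:b.shape[1]]=b[:440]
p=cv2.resize(t[135:180,245:420],None,fx=2,fy=2,interpolation=cv2.INTER_CUBIC);o[160:250,438:788]=p
cv2.imwrite("pics/crop1.png",o)
```

```text
(no output)
```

View pics/crop1.png

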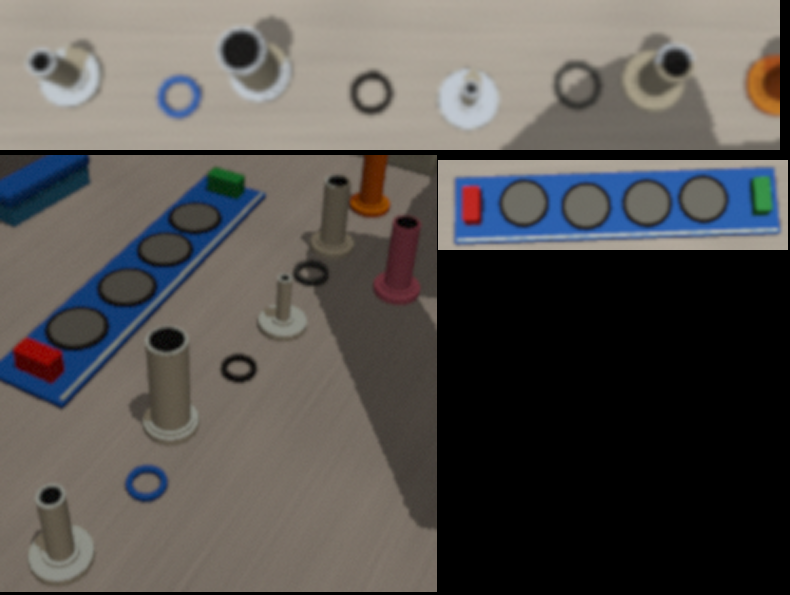

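The candidates, in top-view bore pixels: M (193,210), XL (260,206), S (337,220), L (406,211). All four are white, and bore size and tube height match the descriptions. Orange (447,212) and pink (390,255) are look-alikes and stay put. Next I triangulate the bores and check them against the known heights.

```bash
cat > h.py <<'E'
import cv2, numpy as np
def ray(f,px):
    M=f["camera_from_world"]; R,t=M[:3,:3],M[:3,3]
    d=R.T@np.linalg.inv(f["K"])@np.array([*px,1.]); return -R.T@t,d
def on(f,px,z):
    c,d=ray(f,px); return c+d*(z-c[2])/d[2]
def tri(f,p,g,q):
    P=[x["K"]@x["camera_from_world"][:3] for x in (f,g)]
    X=cv2.triangulatePoints(P[0],P[1],np.array(p,float),np.array(q,float)).ravel(); return X[:3]/X[3]
def blob(img,seed,r,thr):
    # weighted centroid of dark component nearest seed, 8x upsampled
    x,y=map(int,seed); k=8; c=cv2.cvtColor(img[y-r:y+r+1,x-r:x+r+1],cv2.COLOR_RGB2GRAY)
    c=cv2.resize(c,None,fx=k,fy=k,interpolation=cv2.INTER_CUBIC)
    n,l,st,ce=cv2.connectedComponentsWithStats((c<thr).astype(np.uint8))
    i=1+np.argmin([np.hypot(*(ce[j]-r*k)) +(1e3 if st[j,4]<30 else 0) for j in range(1,n)])
    return (ce[i]+.5)/k-.5+[x-r,y-r], st[i,4]/k/k
def pads(f,z):
    c=f["color"]; h=cv2.cvtColor(c,cv2.COLOR_RGB2HSV); hh,s=h[...,0],h[...,1]
    m=((hh>100)&(hh<125)&(s>130)).astype(np.uint8)
    cs,hi=cv2.findContours(m,cv2.RETR_CCOMP,cv2.CHAIN_APPROX_NONE); out=[]
    for q,e in zip(cs,hi[0]):
        if e[3]>=0 and cv2.contourArea(q)>150:
            (x,y),ax,_=cv2.fitEllipse(q); out.append((x,y,*ax))
    return out
E
python3 - <<'E'
from h import *
T,S=[dict(np.load(n+"0.npz")) for n in ("top","side")]
sd={"M":((193,210),(227,318),.085),"XL":((260,206),(288,237),.115),"S":((337,220),(350,205),.07),"L":((406,211),(378,154),.1)}
for n,(a,b,z) in sd.items():
    p,A=blob(T["color"],a,6,75); q,B=blob(S["color"],b,8,75)
    print(n,p.round(1),A,q.round(1),B,"tri",tri(T,p,S,q).round(4),"top",on(T,p,z).round(4)[:2],"side",on(S,q,z).round(4)[:2])
for n,f in(("top",T),("side",S)):
    for e in pads(f,0): print(n,np.round(e,1),on(f,e[:2],.012).round(4)[:2])
    c=cv2.cvtColor(f["color"],cv2.COLOR_RGB2HSV)
    for k,m in (("red",(c[...,0]<5)|(c[...,0]>176)),("green",(c[...,0]>50)&(c[...,0]<75))):
        m=(m&(c[...,1]>180)).astype(np.uint8); nn,l,st,ce=cv2.connectedComponentsWithStats(m); i=1+np.argmax(st[1:,4]); print(k,ce[i].round(1),on(f,ce[i],.03).round(3))
E
```

```text
M [193.1 210.2] 19.765625 [226.1 318.8] 78.3125 tri [0.469  0.2845 0.0858] top [0.4694 0.2849] side [0.4692 0.2841]
XL [259.7 206.2] 108.46875 [287.6 236.7] 178.421875 tri [0.473  0.1103 0.1153] top [0.4734 0.1105] side [0.473 0.11 ]
S [336.6 219. ] 1.71875 [349.6 204.2] 6.015625 tri [ 0.448  -0.0802  0.0695] top [ 0.4478 -0.0803] side [ 0.4478 -0.0796]
L [404.8 210.7] 59.71875 [377.8 157.2] 131.96875 tri [ 0.4652 -0.2526  0.0868] top [ 0.4637 -0.2493] side [ 0.4567 -0.2329]
top [318.6 157.6  23.5  25.2] [ 0.6327 -0.0338]
top [261.1 157.   13.2  24.3] [0.6351 0.1294]
top [349.1 156.1  24.1  24.7] [ 0.6368 -0.1203]
top [287.6 156.1  23.9  25. ] [0.6373 0.0543]
top [406.4 152.4  12.9  23.4] [ 0.6471 -0.2834]
top [377.2 154.   23.9  24.9] [ 0.6427 -0.2003]
red [261.5 157.1] [0.629 0.125 0.03 ]
green [ 14. 169.] [0.597 0.811 0.03 ]
side [276.6 312.2  12.7  16.5] [0.4472 0.1895]
side [266.4 209.1  20.2  31.1] [ 0.6325 -0.0335]
side [286.4 189.1  18.3  29.3] [ 0.6369 -0.12  ]
side [302.2 172.5  16.8  27.5] [ 0.6426 -0.1995]
red [219.9 247.3] [0.626 0.129 0.03 ]
green [318.6 154.4] [ 0.637 -0.27   0.03 ]
```

Emit:
carry_out(plan=[1,0.1,-0.12,0,-0.025,1,0.25,-0.3,0,-0.05,1,0.4,-0.5,0,-0.08,1,0.55,-0.65,0,-0.11,1,0.7,-0.8,0,-0.14,1,0.77,-0.9,0,-0.17,1,0.77,-0.9,0,-0.1934,1,0.77,-0.9,0,-0.1934], force=40)

```text
time: 1.1
eef_pos: [0.3199, -0.3075, 0.2423]
ee_rot: [-180.0, -0.0, 90.0]
ft_force: [0.2, -0.1, 0.8]
grip_width: 0.0854
grasp_force: 0.0
```

Run:
```python
from h import *
T,S=[dict(np.load(n+"0.npz")) for n in ("top","side")]
for thr in (40,55):
    p,A=blob(T["color"],(405,211),6,thr); q,B=blob(S["color"],(378,154),8,thr)
    print(p,A,q,B,tri(T,p,S,q).round(4),on(T,p,.1).round(4),on(S,q,.1).round(4))
print("pink",on(T,(390,255),.1),"orange",on(T,(450,212),.1))
```

```text
[404.82699483 210.70730482] 40.828125 [377.78396465 153.40258838] 30.9375 [ 0.4641 -0.2494  0.099 ] [ 0.4636 -0.2493  0.1   ] [ 0.4638 -0.2479  0.1   ]
[404.8247549  210.68354681] 49.40625 [377.83728903 153.46909762] 40.734375 [ 0.4641 -0.2495  0.0988] [ 0.4637 -0.2493  0.1   ] [ 0.4635 -0.2477  0.1   ]
pink [ 0.35475312 -0.20740923  0.1       ] orange [ 0.45996078 -0.36142769  0.1       ]
```

Emit:
carry_out(plan=[1,0.2,0.13,0,0,1,0.4,0.26,0,0,1,0.6,0.4,0,0,1,0.8,0.52,0,0,1,1,0.613,0,0,1,1,0.613,0,0])

```text
time: 1.85
eef_pos: [0.4744, -0.0554, 0.2422]
ee_rot: [180.0, -0.0, 90.1]
ft_force: [-0.3, 0.2, -0.6]
grip_width: 0.0857
grasp_force: 0.0
```

Emit:
carry_out(plan=[1,0.2,0,0,0,1,0.4,0,0,0,1,0.55,0,0,0,1,0.65,0,0,0,1,0.671,0,0.02,0,1,0.671,0,0.1,0,1,0.671,0,0.2,0,1,0.671,0,0.2,0])

```text
time: 2.85
eef_pos: [0.4716, 0.1082, 0.1906]
ee_rot: [-179.7, 0.1, 89.9]
ft_force: [-0.5, -0.4, -0.3]
grip_width: 0.0853
grasp_force: 0.0
```

Run:
```python
from plant import sensors, viewer
from h import *
print(sensors.observe()["eef_pos"])
o=[]
for n in ("top","side"):
    f=viewer.grab_frame(n); c=f["color"][:,:,::-1]; M=f["camera_from_world"]
    p=f["K"]@(M[:3,:3]@[.4732,.1103,.115]+M[:3,3]); u,v=(p[:2]/p[2]).astype(int)
    o.append(cv2.resize(c[max(v-60,0):v+60,u-65:u+65],(390,360)))
cv2.imwrite("pics/c2.png",np.hstack(o))
```

```text
[0.47158412 0.10817939 0.19060782]
```

View pics/c2.png

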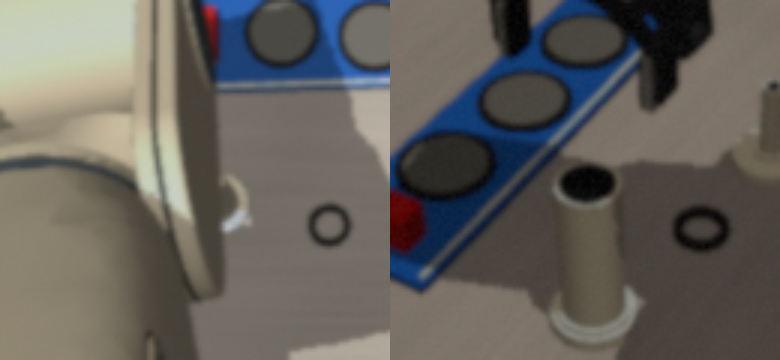

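The side view shows the fingers open along x above XL, whose bore is at (585,183) in the crop. Nothing is in the way, so I descend and grip.

Emit:
carry_out(plan=[1,0,0,0.15,0,1,0,0,0.3,0,1,0,0,0.4,0,1,0,0,0.45,0,1,0,0,0.469,0,1,0,0,0.469,0,0.6,0,0,0.469,0,0.4,0,0,0.469,0,0,0,0,0.469,0,0,0,0,0.469,0,0,0,0,0.469,0,0,0,0,0.469,0,0,0,0,0.469,0], force=40)

```text
time: 4.58
eef_pos: [0.4732, 0.11, 0.0757]
ee_rot: [180.0, -0.0, 90.0]
ft_force: [-1.2, -0.2, 5.0]
grip_width: 0.0395
grasp_force: 39.7
```

Emit:
carry_out(plan=[0,0,0,-0.04,0,0,0,0,-0.12,0,0,0,0,-0.24,0,0,0,0,-0.36,0,0,0,0,-0.44,0,0,0,0,-0.46,0,0,-0.03,0.08,-0.46,0,0,-0.07,0.2,-0.46,0,0,-0.12,0.36,-0.46,0,0,-0.18,0.52,-0.46,0,0,-0.21,0.62,-0.46,0,0,-0.224,0.656,-0.46,0,0,-0.224,0.656,-0.46,0,0,-0.224,0.656,-0.36,0,0,-0.224,0.656,-0.26,0,0,-0.224,0.656,-0.16,0,0,-0.224,0.656,-0.1,0,0,-0.224,0.656,-0.075,0,0,-0.224,0.656,-0.064,0,0,-0.224,0.656,-0.064,0])

```text
time: 7.08
eef_pos: [0.6374, 0.054, 0.0917]
ee_rot: [179.9, -0.0, 90.0]
ft_force: [0.1, 0.8, 0.5]
grip_width: 0.0392
grasp_force: 40.6
```

Run:
```python
from plant import sensors, viewer
from h import *
s=sensors.observe(); print({k:np.round(s[k],4) for k in ("eef_pos","ft_force","grip_width")})
o=[]
for n in ("top","side"):
    f=viewer.grab_frame(n); c=f["color"][:,:,::-1]; M=f["camera_from_world"]
    p=f["K"]@(M[:3,:3]@[.6373,.0543,.05]+M[:3,3]); u,v=(p[:2]/p[2]).astype(int)
    o.append(cv2.resize(c[max(v-60,0):v+60,u-65:u+65],(390,360),interpolation=2))
cv2.imwrite("pics/c3.png",np.hstack(o))
```

```text
{'eef_pos': array([0.6374, 0.054 , 0.0917]), 'ft_force': array([0.0971, 0.8344, 0.5415]), 'grip_width': np.float64(0.0392)}
```

View pics/c3.png

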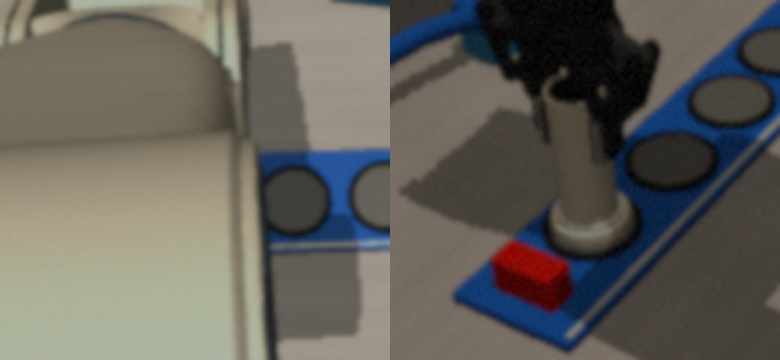

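The XL flange sits over the pad next to the red block, with the pad rim showing evenly around it. I lower the last 2 mm gently and check the force.

Emit:
carry_out(plan=[0,0,0,0.003,0,0,0,0,0.006,0,0,0,0,0.008,0,0,0,0,0.008,0])

```text
time: 7.68
eef_pos: [0.6371, 0.0539, 0.0897]
ee_rot: [180.0, 0.0, 90.0]
ft_force: [-1.7, -0.7, 6.5]
grip_width: 0.0391
grasp_force: 41.2
```

Emit:
carry_out(plan=[0.6,0,0,0,0,0.6,0,0,0,0,1,0,0,0,0,1,0,0,0,0,1,0,0,-0.03,0,1,0,0,-0.1,0,1,0,0,-0.25,0,1,0,0,-0.4,0,1,0,0,-0.5,0,1,-0.15,-0.1,-0.55,0,1,-0.3,-0.2,-0.55,0,1,-0.5,-0.35,-0.55,0,1,-0.7,-0.5,-0.55,0,1,-0.85,-0.6,-0.55,0,1,-1,-0.694,-0.55,0,1,-1,-0.694,-0.55,0])

```text
time: 9.68
eef_pos: [0.4624, -0.1981, 0.228]
ee_rot: [179.9, 0.1, 89.8]
ft_force: [0.4, 0.6, 0.4]
grip_width: 0.0853
grasp_force: 0.0
```

Run:
```python
from plant import sensors, viewer
from h import *
T=viewer.grab_frame("top");S=viewer.grab_frame("side")
p=None
for f,n in((T,"t"),(S,"s")):
    M=f["camera_from_world"];p=f["K"]@(M[:3,:3]@[.6373,.0543,.129]+M[:3,3]); u=p[:2]/p[2]
    try: q,A=blob(f["color"],u,8,60); print(n,u.round(1),q.round(1),A,on(f,q,.129).round(4))
    except Exception as e: print(n,e)
cv2.imwrite("pics/c4.png",np.vstack([T["color"][100:300,:,::-1],S["color"][100:300,:,::-1]]))
```

```text
t [283.3 141.3] [283.4 141.2] 90.46875 [0.6375 0.054  0.129 ]
s [233.9 185.9] [234. 186.] 110.0 [0.6371 0.0544 0.129 ]
```

View pics/c4.png

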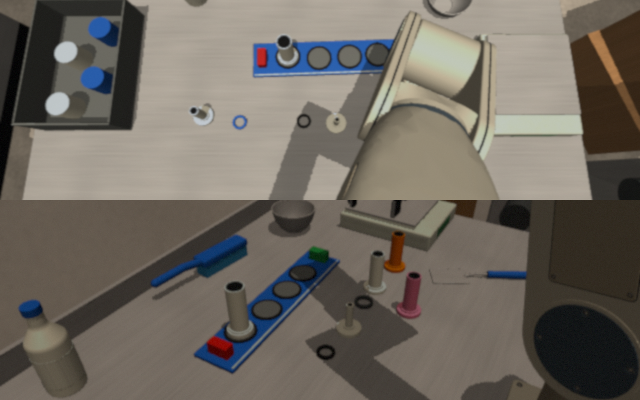

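XL stands on its pad at (285,140) in the full top frame, within 0.5 mm of the pad centre. L is next, with its bore at (405,211).

Emit:
carry_out(plan=[1,-0.1,0,0,0,1,-0.19,0,0.05,0,1,-0.21,0,0.2,0,1,-0.21,0,0.35,0,1,-0.21,0,0.48,0,1,-0.21,0,0.58,0,1,-0.21,0,0.63,0,1,-0.21,0,0.646,0,1,-0.21,0,0.646,0,0.5,-0.21,0,0.646,0,0.35,-0.21,0,0.646,0,0,-0.21,0,0.646,0,0,-0.21,0,0.646,0,0,-0.21,0,0.646,0,0,-0.21,0,0.646,0,0,-0.21,0,0.646,0,0,-0.21,0,0.646,0])

```text
time: 11.9
eef_pos: [0.4638, -0.2488, 0.0655]
ee_rot: [180.0, 0.0, 90.0]
ft_force: [-0.6, 0.6, 5.1]
grip_width: 0.0313
grasp_force: 39.1
```

Emit:
carry_out(plan=[0,0,0,-0.04,0,0,0,0,-0.14,0,0,0,0,-0.28,0,0,0,0,-0.4,0,0,0.06,0.05,-0.46,0,0,0.16,0.13,-0.46,0,0,0.32,0.25,-0.46,0,0,0.5,0.39,-0.46,0,0,0.66,0.52,-0.46,0,0,0.78,0.61,-0.46,0,0,0.84,0.66,-0.46,0,0,0.86,0.675,-0.44,0,0,0.86,0.675,-0.36,0,0,0.86,0.675,-0.26,0,0,0.86,0.675,-0.16,0,0,0.86,0.675,-0.1,0,0,0.86,0.675,-0.072,0,0,0.86,0.675,-0.062,0,0,0.86,0.675,-0.058,0,0,0.86,0.675,-0.056,0])

```text
time: 14.4
eef_pos: [0.6327, -0.0336, 0.0797]
ee_rot: [179.9, 0.0, 90.0]
ft_force: [0.3, 0.9, -0.2]
grip_width: 0.0313
grasp_force: 39.8
```

Emit:
carry_out(plan=[0,0,0,0,0])

```text
time: 14.52
eef_pos: [0.6326, -0.0335, 0.0796]
ee_rot: [179.9, 0.0, 90.0]
ft_force: [0.5, 0.3, 0.3]
grip_width: 0.031
grasp_force: 39.8
```

Emit:
carry_out(plan=[0,0,0,0.003,0,0,0,0,0.003,0])

```text
time: 14.78
eef_pos: [0.6328, -0.0335, 0.0795]
ee_rot: [179.9, 0.0, 90.0]
ft_force: [-1.3, 0.9, 5.8]
grip_width: 0.0307
grasp_force: 40.4
```

Emit:
carry_out(plan=[0.5,0,0,0,0,0.5,0,0,0,0,1,0,0,0,0,1,0,0,0,0,1,0,0,-0.03,0,1,0,0,-0.1,0,1,0,0,-0.25,0,1,0,0,-0.4,0,1,0,0,-0.55,0,1,0.15,-0.1,-0.6,0,1,0.3,-0.2,-0.6,0,1,0.5,-0.35,-0.6,0,1,0.7,-0.5,-0.6,0,1,0.85,-0.6,-0.6,0,1,1,-0.654,-0.6,0,1,1,-0.654,-0.6,0])

```text
time: 16.77
eef_pos: [0.4681, 0.2185, 0.2298]
ee_rot: [179.9, -0.1, 90.2]
ft_force: [0.2, -1.0, -0.6]
grip_width: 0.0855
grasp_force: 0.0
```

Emit:
carry_out(plan=[1,0.1,0,0,0,1,0.2,0,0,0,1,0.26,0,0.05,0,1,0.273,0,0.2,0,1,0.273,0,0.35,0,1,0.273,0,0.5,0,1,0.273,0,0.62,0,1,0.273,0,0.68,0,1,0.273,0,0.693,0,1,0.273,0,0.693,0,0.4,0.273,0,0.693,0,0.25,0.273,0,0.693,0,0,0.273,0,0.693,0,0,0.273,0,0.693,0,0,0.273,0,0.693,0,0,0.273,0,0.693,0,0,0.273,0,0.693,0,0,0.273,0,0.693,0])

```text
time: 19.02
eef_pos: [0.469, 0.2848, 0.0555]
ee_rot: [180.0, -0.0, 90.0]
ft_force: [-0.7, 0.8, 5.4]
grip_width: 0.023
grasp_force: 39.0
```

Emit:
carry_out(plan=[0,0,0,-0.04,0,0,0,0,-0.14,0,0,0,0,-0.3,0,0,0,0,-0.46,0,0,-0.04,0.02,-0.57,0,0,-0.14,0.05,-0.6,0,0,-0.3,0.1,-0.6,0,0,-0.48,0.16,-0.6,0,0,-0.66,0.22,-0.6,0,0,-0.82,0.26,-0.6,0,0,-0.94,0.29,-0.6,0,0,-1,0.3,-0.6,0])

```text
time: 20.52
eef_pos: [0.5438, 0.0333, 0.2053]
ee_rot: [-180.0, -0.0, 89.9]
ft_force: [0.3, 0.4, -1.0]
grip_width: 0.023
grasp_force: 39.3
```

Emit:
carry_out(plan=[0,-0.1,0.06,0,0,0,-0.24,0.14,0,0,0,-0.4,0.24,0,0,0,-0.52,0.31,0,0,0,-0.6,0.36,0,0,0,-0.619,0.37,0.03,0,0,-0.619,0.37,0.12,0,0,-0.619,0.37,0.24,0,0,-0.619,0.37,0.36,0,0,-0.619,0.37,0.46,0,0,-0.619,0.37,0.52,0,0,-0.619,0.37,0.538,0,0,-0.619,0.37,0.544,0,0,-0.619,0.37,0.545,0,0,-0.619,0.37,0.547,0,0,-0.619,0.37,0.547,0])

```text
time: 22.52
eef_pos: [0.6369, -0.1202, 0.0695]
ee_rot: [179.9, 0.0, 90.0]
ft_force: [-0.9, 0.3, 5.6]
grip_width: 0.023
grasp_force: 40.1
```

Run:
```python
from plant import sensors, viewer
import cv2
f=viewer.grab_frame("side"); print(sensors.observe()["ft_force"])
cv2.imwrite("pics/c5.png",cv2.resize(f["color"][90:290,150:400,::-1],(750,600),interpolation=2))
```

```text
[-0.46182675  0.16723854  6.02010671]
```

View pics/c5.png

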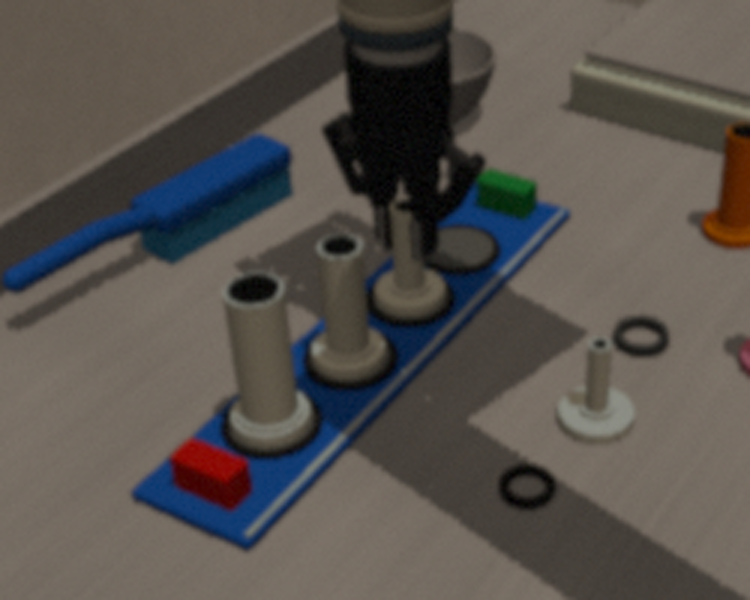

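XL, L and M stand centred in order at crop (270,400), (348,340) and (408,285). S is still at (597,390). I release M and fetch S.

Emit:
carry_out(plan=[0.45,0,0,0,0,0.45,0,0,0,0,1,0,0,0,0,1,0,0,0,0,1,0,0,-0.03,0,1,0,0,-0.1,0,1,0,0,-0.25,0,1,0,0,-0.4,0,1,0,0,-0.5,0,1,0.03,-0.12,-0.55,0,1,0.07,-0.3,-0.55,0,1,0.11,-0.5,-0.55,0,1,0.15,-0.68,-0.55,0,1,0.161,-0.756,-0.5,0,1,0.161,-0.756,-0.4,0,1,0.161,-0.756,-0.3,0])

```text
time: 24.58
eef_pos: [0.4479, -0.08, 0.1444]
ee_rot: [179.8, 0.0, 90.0]
ft_force: [-0.4, 0.3, -0.6]
grip_width: 0.0854
grasp_force: 0.0
```

Emit:
carry_out(plan=[1,0,0,0.12,0,1,0,0,0.24,0,1,0,0,0.33,0,1,0,0,0.38,0,1,0,0,0.394,0,1,0,0,0.394,0,0.35,0,0,0.394,0,0.2,0,0,0.394,0,0,0,0,0.394,0,0,0,0,0.394,0,0,0,0,0.394,0,0,0,0,0.394,0,0,0,0,0.394,0,0,0,0,0.394,0])

```text
time: 26.32
eef_pos: [0.4473, -0.0799, 0.0449]
ee_rot: [180.0, 0.0, 90.0]
ft_force: [-0.1, 1.2, 4.6]
grip_width: 0.0149
grasp_force: 39.3
```

Emit:
carry_out(plan=[0,0,0,-0.04,0,0,0,0,-0.14,0,0,0,0,-0.28,0,0,0,0,-0.4,0,0,-0.06,0.06,-0.46,0,0,-0.15,0.16,-0.46,0,0,-0.26,0.32,-0.46,0,0,-0.36,0.5,-0.46,0,0,-0.44,0.66,-0.46,0,0,-0.479,0.75,-0.46,0,0,-0.479,0.78,-0.44,0,0,-0.479,0.78,-0.36,0,0,-0.479,0.78,-0.26,0,0,-0.479,0.78,-0.16,0,0,-0.479,0.78,-0.1,0,0,-0.479,0.78,-0.072,0,0,-0.479,0.78,-0.06,0,0,-0.479,0.78,-0.055,0,0,-0.479,0.78,-0.053,0,0,-0.479,0.78,-0.053,0])

```text
time: 28.82
eef_pos: [0.6428, -0.1997, 0.059]
ee_rot: [179.9, 0.0, 90.0]
ft_force: [-1.0, 1.1, 3.7]
grip_width: 0.0151
grasp_force: 39.6
```

Contact, so I release and back away up and toward the robot.

Emit:
carry_out(plan=[0.35,0,0,0,0,0.35,0,0,0,0,1,0,0,0,0,1,0,0,0,0,1,0,0,-0.03,0,1,0,0,-0.1,0,1,0,0,-0.25,0,1,0,0,-0.42,0,1,0,0,-0.6,0,1,-0.1,-0.1,-0.7,0,1,-0.25,-0.25,-0.7,0,1,-0.45,-0.4,-0.7,0,1,-0.65,-0.55,-0.7,0,1,-0.85,-0.7,-0.7,0,1,-0.85,-0.7,-0.7,0,1,-0.85,-0.7,-0.7,0])

```text
time: 30.82
eef_pos: [0.4675, -0.4121, 0.2341]
ee_rot: [179.9, 0.0, 90.0]
ft_force: [0.3, 1.1, 0.9]
grip_width: 0.0855
grasp_force: 0.0
```

Run:
```python
from plant import sensors, viewer
from h import *
T=viewer.grab_frame("top");S=viewer.grab_frame("side")
for f,n in((T,"t"),(S,"s")):
  M=f["camera_from_world"]
  for P in ([.6373,.0543,.129],[.6326,-.0337,.114],[.6368,-.1202,.099],[.6426,-.1999,.084]):
    p=f["K"]@(M[:3,:3]@P+M[:3,3]); u=p[:2]/p[2]
    try: q,A=blob(f["color"],u,7,75); print(n,P,q.round(1),A,(1e3*(on(f,q,P[2])-P)).round(1))
    except Exception as e: print(n,P,e)
cv2.imwrite("pics/c6.png",np.vstack([cv2.resize(T["color"][100:240,150:470,::-1],(690,300)),cv2.resize(S["color"][110:280,150:450,::-1],(690,300))[:, :690]]))
```

```text
t [0.6373, 0.0543, 0.129] [283.4 141.2] 95.796875 [ 0.2 -0.3  0. ]
t [0.6326, -0.0337, 0.114] [318.1 144.7] 47.484375 [ 0.9  0.2 -0. ]
t [0.6368, -0.1202, 0.099] [351.8 145.1] 16.1875 [ 0.7 -0.9 -0. ]
t [0.6426, -0.1999, 0.084] [381.3 144.8] 0.5625 [ 0.9 -0.6 -0. ]
s [0.6373, 0.0543, 0.129] [233.5 186. ] 118.578125 [0.5 0.6 0. ]
s [0.6326, -0.0337, 0.114] [262.7 171.5] 58.3125 [ 1.   0.3 -0. ]
s [0.6368, -0.1202, 0.099] [284.6 158.3] 22.53125 [ 0.6  0.2 -0. ]
s [0.6426, -0.1999, 0.084] [301.4 147.9] 2.53125 [ 0.5  0.7 -0. ]
```

View pics/c6.png

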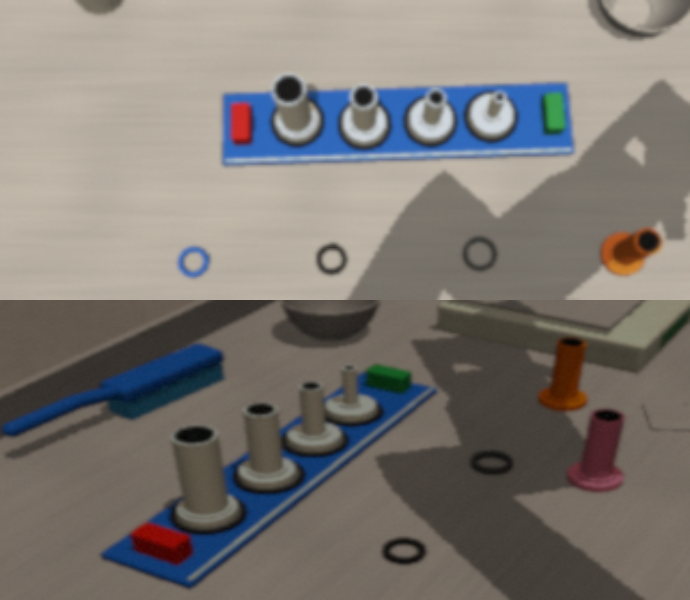

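All four stand upright in order from red to green: top-view bores at (283,141), (318,145), (352,145) and (381,145), all within about 1 mm of the pad centres. Orange and pink are untouched and the gripper is clear.

```bash
python3 -c "
from plant import job; print(job.sign_off())"
```

```text
the job is handed in; nothing more can be done
None
```

The job is handed in after about 31 s of robot time: all four white nozzles stand upright and released, largest next to red through smallest next to green, each within about 1 mm of its pad's centre.

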